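Stir the tumbling beads

ROBOT

A 7-joint arm with a two-finger parallel gripper is mounted at the origin on the work surface. World frame = base frame: x ahead of the robot, y to its left, z up, the work surface at z = 0. Lengths are in m, angles in rad, forces in N, time in s.
With the tool pointing down it reaches from about 0.425 to 0.925 m from the base axis. Payload 6.8 kg.
Tool frame: the origin (TCP) lies midway between the tips of the shut fingers; the grasp point (between the pads) lies r.grip_point_offset behind it (r.grip_point_offset is the distance from the TCP to the grasp point, in m); z points along the fingers, y is the direction in which the jaws open and shut (so a half turn about z gives the same grasp; the last joint's range is limited). The gripper opens to 85 mm and grips with 20 to 120 N. Pads are 22 mm wide; open, the fingers measure 114 mm over their backs; the gripper's body (76 mm by 85 mm) begins 54 mm behind the grasp point. The pads swing forward as they close: fully open they stand 13 mm farther back than shut.
Start: joints at [1.114, 0.477, 0.022, 1.555, -0.011, 1.109, -0.083], TCP at [0.231, -0.634, 0.231] pointing down, gripper open.
Joint ranges: [-2.96, 2.96], [-0.34, 2.1], [-1.41, 1.46], [0.24, 2.44], [-1.37, 4.51], [0.17, 1.92], [-2.96, 2.96]. Speed limits (rad/s): [2.39, 2.39, 3.14, 3.14, 3.14, 3.14, 3.14].

INTERFACE

Orientations are given as a rotation vector (axis times angle).
In Python, from bench import r gives the robot as it stands. The module is installed in compiled form; this text tells all that it offers.
- The arm moves only by the tool play_rows, never from a script. Its argument "deltas" is a list of rows, each a list of 3 entries, a list of its own where there are three numbers: the finger opening in mm, from 0 to 85.4, then the shift along the tool's x, y, z in mm, then the turn, a rotation vector about the tool's x, y, z in rad. A call has 1 to 8 rows; each row is the pose to reach, as a shift and turn from the pose measured when the call began, along the tool's axes at that moment; what a row does not reach only later rows make up. A row lasts 1/8 s, in which the tool goes at most 62.5 mm and 10.7 degrees, less where a joint would pass 70% of its speed; a pose out of reach is approached as far as the arm can. A call with a gripper value outside its range is refused whole. The fingers move at their own pace and stop on an object; "squeeze" is the grip in N (left out, the last holds). Time passes only in rows, so rows that repeat a pose let the fingers close. It gives the time, the measured TCP pose, the force and the opening at its end, in the units of the state.
- r.get_obs(): the state, without advancing time (a new reading comes with each control period).
- r.grab_frame(name): name is "side" or "top" or "wrist"; returns (picture, depth): 420x560x3 uint8, red, green, blue; 420x560 float32, m along the optical axis (not along the pixel's ray), 0 where there is no reading.
- r.camera_model(name): a dict with "mtx" (3x3 intrinsics, pixels), "rvec" (rotation vector, rad) and "tvec" (3), from world to camera coordinates, as OpenCV has them; the wrist camera has in their place "T_tool_cam" (4x4, takes a point from camera to tool coordinates, whose origin is the TCP and whose axes are the flange's). Camera axes: x right, y down, z forward; pixel columns grow to the right and rows downward; lengths in m; the calibration is good to about 2 mm. A picture is of the moment at which its call begins: read the wrist's pose just before it. camera_model takes no time and is no camera call.
- r.hand_in(): hands the job in, once; it reports no verdict.
The state is a dict: "clock": time; "joints": joint angles; "qvel": joint speeds; "tau": joint torques, N m; "tcp_pos": TCP position; "orientation": TCP orientation; "contact_force": force on the tool from outside, world axes, zero at the start; "moment": the same for the moment, N m; "grip_width": finger opening in m.
Only numpy, scipy, OpenCV 4.12 (cv2) and the standard library are available. Lean on these libraries where they do the work, as an engineer would, in place of code of your own. Each camera call takes 0.05 s, during which the arm holds its last target. There are 200 camera calls.

TASK

Take the plain wooden rod out of the tool block and put it upright into the steel pot of ceramic tumbling beads, on the pot's side nearest the robot. Keeping its end down among the beads and about half-way between the pot's middle and wall, stir once all the way round, clockwise as seen from above, back to the near side, so that the one large bead is pushed out of its place. Then let go and leave the rod in the pot, leaning on the rim, with the large bead still in there too.

Things in the scene. Friction and masses are not known exactly. Their poses are not given: they have to be found in the camera images.
- rod_mid (a point): Mid-point of a plain wooden rod 200 mm long, 18 mm thick, 40 g, headless, loose and upright (lean to 3 degrees) in one of a block's three holes, in a row 80 mm apart; a brush and a scraper (tops 126 mm over the table: pass above them) fill the others. Block 60 x 250 mm, 55 high, holes 42 mm deep. Rod's top 213 mm over the table. z: up the rod; x, at the start: across the row, where fingers have free room.
- rod_tip (a point): Centre of the rod's lower end, the end that stirs; 100 mm below rod_mid along the rod.
- pot_floor (a point): Centre of the inner floor of the fixed, straight-sided dark steel pot with beads; 30 mm above the table. Inside 160 mm wide, 80 mm deep; rim 110 mm above the table. Axes as the world's: near side -x, left +y, far +x, right -y. Four white 22 mm beads and the large one lie loose in its middle and far half; the near side is free from 20 mm outwards. (A shallow bowl elsewhere is empty, not meant.)
- bead0_center (a point): Centre of the one large white ceramic bead, a ball of 30 mm, about 35 g, that rolls freely; it lies on the pot's floor about 36 mm to the far side (+x) of its middle.

How it is judged:
On the way, in this order (a step that is already met when the one before it is completed fails the run):
1. the rod's lower end is down (under 20 mm above the pot's floor) in the pot on the near side, more than 18 mm from the middle and within 18 mm to either side of the near direction (x of rod_tip in the frame of pot_floor below -0.018 m and y of rod_tip in the frame of pot_floor between -0.018 and 0.018 m and z of rod_tip in the frame of pot_floor below 0.02 m and horizontal distance between rod_tip and pot_floor below 0.08 m), for 0.05 s.
2. then in the same way on the left side (y of rod_tip in the frame of pot_floor above 0.018 m and x of rod_tip in the frame of pot_floor between -0.018 and 0.018 m and z of rod_tip in the frame of pot_floor below 0.02 m and horizontal distance between rod_tip and pot_floor below 0.08 m), for 0.05 s.
3. then on the far side, with the large bead pushed more than 6 mm from where it lay (x of rod_tip in the frame of pot_floor above 0.018 m and y of rod_tip in the frame of pot_floor between -0.018 and 0.018 m and z of rod_tip in the frame of pot_floor below 0.02 m and horizontal distance between rod_tip and pot_floor below 0.08 m and distance of bead0_center from where it was at the start of the episode above 0.006 m), for 0.05 s.
4. then on the right side (y of rod_tip in the frame of pot_floor below -0.018 m and x of rod_tip in the frame of pot_floor between -0.018 and 0.018 m and z of rod_tip in the frame of pot_floor below 0.02 m and horizontal distance between rod_tip and pot_floor below 0.08 m), for 0.05 s.
5. then on the near side again (all of step 1), for 0.05 s.
At the end, for the whole second after the job is handed in: The rod rests, let go, with its lower end inside the pot (within 80 mm of its middle and under 60 mm above its floor), slower than 50 mm/s, and the large bead's centre is inside the pot (within 80 mm of its middle, under 60 mm above its floor) (horizontal distance between each of rod_tip, bead0_center and pot_floor below 0.08 m and z of each of rod_tip, bead0_center in the frame of pot_floor below 0.06 m and linear speed of rod below 0.05 m/s); the robot touches nothing.
It also fails if it takes over 54 s, if anything falls off the work surface, if the arm or the gripper's body presses on something with over 40 N, if the wrist force passes 120 N, or if a joint passes its speed limit or range.

## Working session

There is one attempt and no reset: what is moved stays moved. The work goes in short steps, Python scripts to look and compute and a tool call to move; the robot and the scene stay as the last step left them, time stands still between calls to the robot, and variables do not carry over. Pictures are saved under pics/ and viewed, about 8 in all and at most 12, crops included, and the job is handed in when it is done.

Besides the shell and the picture viewer there is one more tool, called after "Request:" in YAML: its name, and indented under it one key for each argument. play_rows: Moves the arm, as the interface text tells. Its arguments: {"type":"object","properties":{"deltas":{"type":"array"},"squeeze":{"type":"number"}},"required":["deltas"]}

```bash
mkdir -p pics; cat > h.py <<'E'
import numpy as np, cv2
from scipy.spatial.transform import Rotation as R
from bench import r
def grab(n):
    p,d=r.grab_frame(n); np.savez(f'{n}.npz',p=p,d=d); return p,d
def cloud(n,d):
    m=r.camera_model(n);K=np.array(m['mtx']);Rm=cv2.Rodrigues(np.array(m['rvec'],float))[0];t=np.array(m['tvec'],float).ravel()
    v,u=np.indices(d.shape);P=np.stack([(u-K[0,2])/K[0,0]*d,(v-K[1,2])/K[1,1]*d,d],-1)
    W=(P-t)@Rm; W[d<=0]=np.nan; return W
E
python3 - <<'E'
from h import *
a,d=grab('top');b,e=grab('side')
cv2.imwrite('pics/top.png',a[:,:,::-1]);cv2.imwrite('pics/side.png',b[:,:,::-1])
o=r.get_obs();print(o,r.grip_point_offset)
W=cloud('top',d)
print(np.round(W[::60,::80],3))
E
```

```text
{'clock': 0.1, 'joints': array([ 1.11390784,  0.47771388,  0.02233762,  1.55636045, -0.01152946,
        1.10934874, -0.08312289]), 'qvel': array([ 3.93814813e-04, -4.37026559e-04,  3.95294937e-04, -2.53305544e-03,
       -8.92111469e-04,  1.73255927e-03,  3.30671287e-06]), 'tau': array([ 5.08625235e-03, -5.97763038e+01,  1.61337912e+00, -2.81956208e+01,
        1.27326068e-02,  4.92642474e-03, -1.16944551e-05]), 'tcp_pos': array([ 0.23049652, -0.63383441,  0.23042193]), 'orientation': array([-3.09231094e+00, -5.44797172e-01,  6.11166525e-04]), 'contact_force': array([-0.38650066, -0.30110228,  0.09679652]), 'moment': array([0.00607587, 0.01542595, 0.03151969]), 'grip_width': 0.08521288962673466} 0.0187
[[[ 1.556e+00  1.062e+00 -7.500e-01]
  [ 1.558e+00  7.660e-01 -7.520e-01]
  [ 1.556e+00  4.650e-01 -7.500e-01]
  [ 1.552e+00  1.610e-01 -7.430e-01]
  [ 1.558e+00 -1.470e-01 -7.510e-01]
  [ 1.555e+00 -4.570e-01 -7.470e-01]
  [ 1.554e+00 -7.710e-01 -7.450e-01]]

 [[ 8.450e-01  5.450e-01  1.300e-01]
  [ 9.130e-01  4.530e-01  0.000e+00]
  [ 9.110e-01  2.860e-01  3.000e-03]
  [ 9.100e-01  
[... 739 characters left out ...]
0e-01  2.650e-01  5.000e-02]
  [ 5.260e-01  1.190e-01  2.000e-03]
  [ 5.230e-01 -3.900e-02  2.000e-03]
  [ 5.170e-01 -1.920e-01  3.000e-02]
  [ 5.180e-01 -3.610e-01  0.000e+00]]

 [[ 4.180e-01  5.610e-01  2.400e-02]
  [ 4.160e-01  4.240e-01  0.000e+00]
  [ 4.130e-01  2.730e-01 -2.000e-03]
  [ 4.090e-01  1.190e-01  2.000e-03]
  [ 4.060e-01 -3.500e-02 -0.000e+00]
  [ 4.030e-01 -1.910e-01  4.000e-03]
  [ 4.000e-01 -3.500e-01 -1.000e-03]]

 [[ 3.090e-01  5.650e-01 -1.000e-03]
  [ 3.050e-01  4.190e-01 -2.000e-03]
  [ 3.020e-01  2.700e-01 -2.000e-03]
  [ 2.980e-01  1.200e-01 -1.000e-03]
  [ 2.950e-01 -3.100e-02  6.000e-03]
  [ 2.910e-01 -1.840e-01  2.000e-03]
  [ 2.870e-01 -3.380e-01  2.000e-03]]]
```

View pics/top.png

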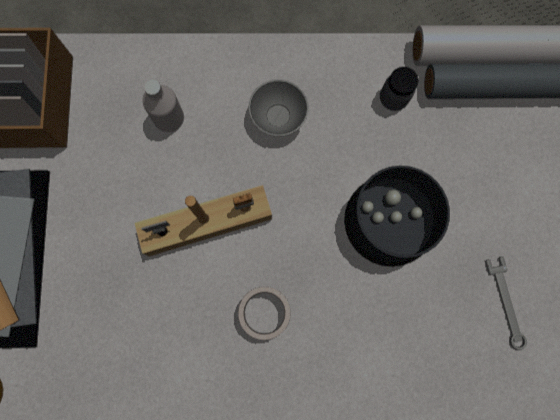

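View pics/side.png

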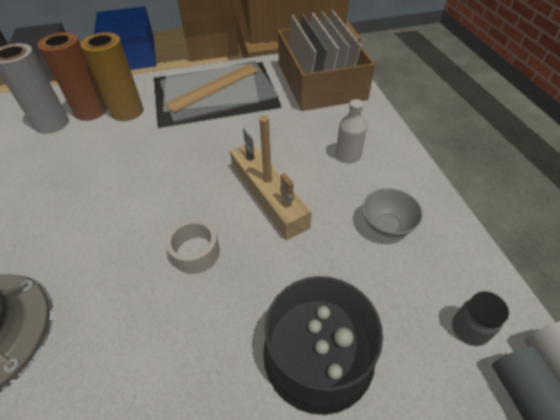

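The top view shows the rod top near (191,201), the block spanning (140,240) to (270,200), the pot near (397,216) and the large bead near (393,198). In the side view the rod runs from (265,118) to (267,180) and the pot is near (323,335).

```bash
python3 - <<'E'
from h import *
for n in('top','side'):
    z=np.load(n+'.npz');W=cloud(n,z['d']);p=z['p']
    x,y,zz=W[...,0],W[...,1],W[...,2]
    print(n)
    rod=(abs(x-.62)<.12)&(abs(y-.25)<.16)
    for lo,hi in((.07,.1),(.1,.13),(.13,.16),(.16,.19),(.19,.207),(.207,.23)):
        m=rod&(zz>lo)&(zz<hi)
        lab=cv2.connectedComponentsWithStats(m.astype(np.uint8))
        for i in range(1,lab[0]):
            k=lab[1]==i
            if k.sum()>8: print(lo,k.sum(),np.round(np.median(W[k],0),4),lab[3][i])
    # block top
    m=rod&(abs(zz-.055)<.006); 
    rect=cv2.minAreaRect((W[m][:,:2]*1000).astype(np.float32));print('block',rect)
    # pot rim fit
    pr=(zz>.1)&(zz<.12)&(abs(x-.62)<.14)&(abs(y+.18)<.16)
    q=W[pr][:,:2];A=np.c_[2*q,np.ones(len(q))];s=np.linalg.lstsq(A,(q**2).sum(1),rcond=None)[0]
    print('pot',len(q),s[:2],np.sqrt(s[2]+s[:2]@s[:2]))
    # beads
    g=p.min(2);b=((g>95)&(np.hypot(x-s[0],y-s[1])<.08)&(zz<.075)).astype(np.uint8)
    st=cv2.connectedComponentsWithStats(b)
    m=r.camera_model(n);K=np.array(m['mtx']);Rm=cv2.Rodrigues(np.array(m['rvec'],float))[0];c=-Rm.T@np.array(m['tvec'],float).ravel()
    print('cam',c)
    for i in range(1,st[0]):
        if st[2][i,4]>15:
            u=st[3][i];ray=Rm.T@np.linalg.inv(K)@[*u,1]
            h=.045 if st[2][i,4]>150 else .041
            print(u.round(1),st[2][i,4],(c+ray*(h-c[2])/ray[2]).round(4)[:2]-s[:2])
    # ray for rod top
    if n=='top': 
        ray=Rm.T@np.linalg.inv(K)@[191,201,1];print('rodtop',c+ray*(.213-c[2])/ray[2])
E
```

```text
top
0.07 74 [0.5755 0.1066 0.0905] [243.60810811 206.27027027]
0.07 36 [0.5531 0.1794 0.0878] [203.16666667 218.61111111]
0.07 101 [0.5338 0.2588 0.089 ] [158.51485149 230.12871287]
0.1 167 [0.58   0.1078 0.1251] [242.48502994 199.95808383]
0.1 36 [0.5532 0.1793 0.1158] [200.88888889 215.55555556]
0.1 124 [0.537  0.2604 0.119 ] [154.59677419 226.12903226]
0.13 43 [0.553  0.1796 0.1482] [198.41860465 212.46511628]
0.16 42 [0.5533 0.179  0.1753] [195.9047619  208.95238095]
0.19 31 [0.5533 0.1791 0.1974] [193.93548387 206.06451613]
0.207 106 [0.5596 0.1843 0.2129] [190.1509434  201.28301887]
block ((557.37890625, 193.5907440185547), (61.17667770385742, 231.3380126953125), 16.16777992248535)
pot 989 [ 0.55836938 -0.17861602] 0.08180932112805105
cam [0.38962363 0.0598886  0.98916092]
[394.5 195.5] 85 [ 0.04423062 -0.00508398]
[368.6 205.5] 48 [0.02513062 0.04661602]
[417.4 211.5] 46 [ 0.01193062 -0.04788398]
[379. 216.] 44 [0.00423062 0.02771602]
[397.1 215.2] 45 [ 0.00513062 -0.00768398]
rodtop [0.55969985 0.1827729  0.213     ]
side
0.07 96 [0.536  0.2565 0.0887] [248.22916667 147.94791
[... 243 characters left out ...]
0.1022 0.1203] [286.81318681 183.28571429]
0.13 105 [0.5588 0.1787 0.1445] [265.41904762 148.87619048]
0.16 122 [0.5596 0.1785 0.1752] [264.87704918 136.52459016]
0.19 72 [0.5587 0.1781 0.1985] [263.98611111 126.63888889]
0.207 67 [0.5601 0.182  0.2126] [263.65671642 119.37313433]
block ((558.0335083007812, 194.73403930664062), (61.69860076904297, 231.45513916015625), 16.12871742248535)
pot 1677 [ 0.55922332 -0.17950735] 0.08175472176048164
cam [ 0.45373769 -0.37759071  0.63612851]
[323.6 311.9] 114 [0.02377668 0.05210735]
[314.9 325.5] 117 [0.00257668 0.03330735]
[344.4 336.7] 233 [0.04137668 0.00220735]
[322.3 346.6] 130 [ 0.00327668 -0.00249265]
[335.3 371.1] 147 [ 0.01037668 -0.04259265]
```

```bash
cat >> h.py <<'E'
def goal(yaw,tilt=0):   # tool down, jaw axis (y) at world angle yaw
    y=np.array([np.cos(yaw),np.sin(yaw),0]);z=np.array([0,0,-1.]);return R.from_matrix(np.c_[np.cross(y,z),y,z])
def deltas(P,Q=None):
    o=r.get_obs();p=o['tcp_pos'];q=R.from_rotvec(o['orientation']);print('tcp',p.round(4),'axes x,y',q.as_matrix()[:,0].round(3),q.as_matrix()[:,1].round(3),'F',o['contact_force'].round(1),'w',o['grip_width'],'t',o['clock'],'j',o['joints'].round(2))
    w=(q.inv()*Q).as_rotvec().round(3) if Q is not None else None
    for x in P: print(x,(q.inv().apply(np.array(x)-p)*1000).round(1),w)
E
python3 - <<'E'
from h import *
for n in('top','side'):
    z=np.load(n+'.npz');W=cloud(n,z['d']);x,y,zz=W.transpose(2,0,1)
    for lo,hi in((.107,.113),(.105,.115)):
        q=W[(zz>lo)&(zz<hi)&(np.hypot(x-.56,y+.179)<.095)&(np.hypot(x-.56,y+.179)>.07)][:,:2]
        for it in range(4):
            A=np.c_[2*q,np.ones(len(q))];s=np.linalg.lstsq(A,(q**2).sum(1),rcond=None)[0];rr=np.sqrt(s[2]+s[:2]@s[:2]);e=abs(np.hypot(*(q-s[:2]).T)-rr);q=q[e<.004]
        print(n,len(q),s[:2],rr)
y=goal(np.radians(16.1));
for k in(0,np.pi): deltas([[.55,-.3,.3],[.56,.183,.29]],goal(np.radians(16.1)+k))
# clearance: highest points between
W=cloud('top',np.load('top.npz')['d']);m=(W[...,1]<.1)&(W[...,0]>.2)&(W[...,1]>-.7)&(W[...,0]<.8);print('max z',np.nanmax(W[m][:,2]))
E
```

```text
top 800 [ 0.55859432 -0.17906667] 0.08199179406165381
top 925 [ 0.55848343 -0.17885335] 0.08192070164347576
side 1329 [ 0.55945061 -0.1789819 ] 0.08195021151103873
side 1454 [ 0.55933478 -0.17916376] 0.08189119694315566
tcp [ 0.2305 -0.6338  0.2304] axes x,y [ 0.94   0.342 -0.   ] [ 0.342 -0.94  -0.002] F [-0.4 -0.3  0.1] w 0.08521288962673466 t 0.1 j [ 1.11  0.48  0.02  1.56 -0.01  1.11 -0.08]
[0.55, -0.3, 0.3] [ 414.3 -204.7  -69.3] [-1.000e-03 -1.000e-03 -1.503e+00]
[0.56, 0.183, 0.29] [ 588.8 -655.1  -58.5] [-1.000e-03 -1.000e-03 -1.503e+00]
tcp [ 0.2305 -0.6338  0.2304] axes x,y [ 0.94   0.342 -0.   ] [ 0.342 -0.94  -0.002] F [-0.4 -0.3  0.1] w 0.08521288962673466 t 0.1 j [ 1.11  0.48  0.02  1.56 -0.01  1.11 -0.08]
[0.55, -0.3, 0.3] [ 414.3 -204.7  -69.3] [-1.000e-03  1.000e-03  1.639e+00]
[0.56, 0.183, 0.29] [ 588.8 -655.1  -58.5] [-1.000e-03  1.000e-03  1.639e+00]
max z 0.1303489074032795
```

Request:
play_rows:
  deltas:
    - [85,[0,0,-35],[0,0,0]]
    - [85,[30,-15,-60],[0,0,-0.1]]
    - [85,[85,-42,-70],[0,0,-0.25]]
    - [85,[140,-70,-70],[0,0,-0.4]]
    - [85,[195,-97,-70],[0,0,-0.55]]
    - [85,[250,-124,-70],[0,0,-0.7]]
    - [85,[305,-151,-70],[0,0,-0.85]]
    - [85,[360,-178,-70],[0,0,-1.0]]

```text
clock: 1.1
tcp_pos: [0.5089, -0.3421, 0.3004]
orientation: [-2.448, -1.966, -0.0]
contact_force: [1.3, -0.4, -0.4]
grip_width: 0.0853
```

```bash
python3 -c "
from h import *
import numpy as np
deltas([[.56,-.15,.3],[.5595,.183,.3]],goal(np.radians(16.1)))"
```

```text
tcp [ 0.5089 -0.3421  0.3004] axes x,y [0.216 0.976 0.001] [ 0.976 -0.216 -0.001] F [ 1.3 -0.4 -0.4] w 0.0852716871782238 t 1.1 j [ 0.73  0.34 -0.31  1.61  0.11  1.21  0.18]
[0.56, -0.15, 0.3] [198.6   8.5   0.6] [-0.001 -0.002 -0.498]
[0.5595, 0.183, 0.3] [523.6 -63.8   1.2] [-0.001 -0.002 -0.498]
```

Request:
play_rows:
  deltas:
    - [85,[60,2,0],[0,0,-0.1]]
    - [85,[120,4,0],[0,0,-0.2]]
    - [85,[180,3,0],[0,0,-0.3]]
    - [85,[240,-5,0],[0,0,-0.4]]
    - [85,[300,-15,0],[0,0,-0.498]]
    - [85,[360,-27,0],[0,0,-0.498]]
    - [85,[420,-42,0],[0,0,-0.498]]
    - [85,[470,-53,0],[0,0,-0.498]]

```text
clock: 2.1
tcp_pos: [0.5577, 0.1308, 0.3009]
orientation: [-1.886, -2.51, -0.001]
contact_force: [0.5, 0.5, 0.8]
grip_width: 0.0852
```

```bash
python3 - <<'E'
from h import *
deltas([[.5595,.183,.3],[.5595,.183,.159]],goal(np.radians(16.1)))
o=r.get_obs();p,d=grab('wrist');cv2.imwrite('pics/w1.png',p[:,:,::-1])
m=r.camera_model('wrist');K=np.array(m['mtx']);T=np.array(m['T_tool_cam']);v,u=np.indices(d.shape)
P=np.stack([(u-K[0,2])/K[0,0]*d,(v-K[1,2])/K[1,1]*d,d],-1)@T[:3,:3].T+T[:3,3]
W=R.from_rotvec(o['orientation']).apply(P.reshape(-1,3))+o['tcp_pos'];W=W[d.ravel()>0]
W=W[np.hypot(W[:,0]-.5595,W[:,1]-.183)<.03]
for a,b in((.207,.22),(.17,.2),(.13,.17),(.09,.13),(.06,.09)):
    k=W[(W[:,2]>a)&(W[:,2]<b)];print(a,len(k),np.median(k,0) if len(k) else 0)
    if len(k): print(k.min(0),k.max(0))
E
```

```text
tcp [0.5577 0.1308 0.3009] axes x,y [-0.278  0.96   0.002] [ 0.96   0.278 -0.001] F [0.5 0.5 0.8] w 0.08523912202800216 t 2.1 j [ 0.15  0.31 -0.62  1.69  0.19  1.2  -0.22]
[0.5595, 0.183, 0.3] [49.6 16.2  1. ] [-0.001 -0.002  0.001]
[0.5595, 0.183, 0.159] [ 49.3  16.4 142. ] [-0.001 -0.002  0.001]
0.207 479 [0.55949113 0.18643477 0.2125591 ]
[0.55105392 0.17758138 0.20750144] [0.56837659 0.19472079 0.21481093]
0.17 71 [0.55351001 0.19223998 0.18587437]
[0.55101094 0.18369793 0.1706788 ] [0.561688   0.19484003 0.1995949 ]
0.13 61 [0.55351291 0.1922858  0.15235656]
[0.5510351  0.18362732 0.13160733] [0.56113808 0.19473123 0.16930404]
0.09 52 [0.55377816 0.19243552 0.11330696]
[0.55105196 0.18356689 0.09013901] [0.56385895 0.1947039  0.12985258]
0.06 24 [0.55342431 0.19221344 0.0752216 ]
[0.55108466 0.18343763 0.06275414] [0.56155194 0.19463061 0.08898452]
```

View pics/w1.png

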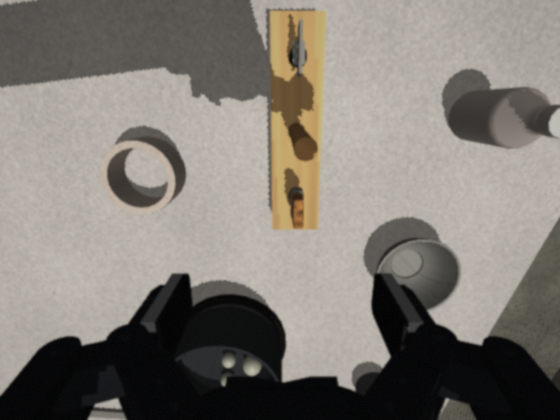

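The wrist view shows the rod at (302,145), the block vertical in the picture and clear room on both sides of the rod along the jaws. The rod axis comes out at about (0.5595, 0.185) and vertical, which agrees with the fixed cameras.

Request:
play_rows:
  deltas:
    - [85,[30,10,0],[0,0,0]]
    - [85,[51,16.7,0],[0,0,0]]
    - [85,[51,16.7,10],[0,0,0]]
    - [85,[51,16.7,50],[0,0,0]]
    - [85,[51,16.7,90],[0,0,0]]
    - [85,[51,16.7,125],[0,0,0]]
    - [85,[51,16.7,142],[0,0,0]]
    - [85,[51,16.7,142],[0,0,0]]

```text
clock: 3.15
tcp_pos: [0.5571, 0.1925, 0.1586]
orientation: [-1.873, -2.514, -0.004]
contact_force: [0.3, 0.5, 1.1]
grip_width: 0.085
```

Request:
play_rows:
  deltas:
    - [50,[0,0,0],[0,0,0]]
    - [25,[0,0,0],[0,0,0]]
    - [10,[0,0,0],[0,0,0]]
    - [10,[0,0,0],[0,0,0]]
    - [10,[0,0,0],[0,0,0]]
    - [10,[0,0,0],[0,0,0]]
    - [10,[0,0,0],[0,0,0]]
    - [10,[0,0,0],[0,0,0]]
  squeeze: 60

```text
clock: 4.15
tcp_pos: [0.5576, 0.1928, 0.1593]
orientation: [-1.874, -2.515, -0.006]
contact_force: [0.1, 0.1, 6.2]
grip_width: 0.0165
```

The arm was still moving when I measured it, so the grip is about 8 mm off along the pads. I'll re-centre and grip again.

```bash
python3 -c "
from h import *
deltas([[.5595,.1850,.159]],goal(np.radians(16.1)))"
```

```text
tcp [0.5576 0.1928 0.1593] axes x,y [-0.286  0.958  0.007] [ 0.958  0.286 -0.001] F [0.1 0.1 6.2] w 0.016493338804371333 t 4.15 j [ 0.02  0.48 -0.59  1.8   0.32  0.95 -0.42]
[0.5595, 0.185, 0.159] [-8.1 -0.4  0.2] [-0.001 -0.007  0.009]
```

Request:
play_rows:
  deltas:
    - [40,[0,0,0],[0,0,0]]
    - [40,[0,0,0],[0,0,0]]
    - [40,[0,0,0],[0,0,0]]
    - [40,[-4,0,0],[0,-0.003,0.009]]
    - [40,[-8,0,0],[0,-0.007,0.009]]
    - [40,[-8,0,0],[0,-0.007,0.009]]

```text
clock: 4.9
tcp_pos: [0.56, 0.1846, 0.1592]
orientation: [1.889, 2.51, -0.002]
contact_force: [0.1, 0.1, 0.3]
grip_width: 0.04
```

```bash
python3 - <<'E'
from h import *
deltas([[.5595,.1850,.159]],goal(np.radians(16.1)))
o=r.get_obs();p,d=grab('wrist');a,_=grab('side');cv2.imwrite('pics/w2.png',np.hstack([p[::1,:,::-1],a[60:,120:380,::-1] if 0 else cv2.copyMakeBorder(a[60:300,150:390,::-1],0,180,0,0,0)]))
E
```

```text
tcp [0.56   0.1846 0.1592] axes x,y [-0.277  0.961 -0.001] [ 0.961  0.277 -0.001] F [0.1 0.1 0.3] w 0.04003572817295582 t 4.9 j [ 0.02  0.48 -0.59  1.8   0.32  0.96 -0.42]
[0.5595, 0.185, 0.159] [ 0.5 -0.4  0.2] [-0.001  0.001 -0.001]
```

View pics/w2.png

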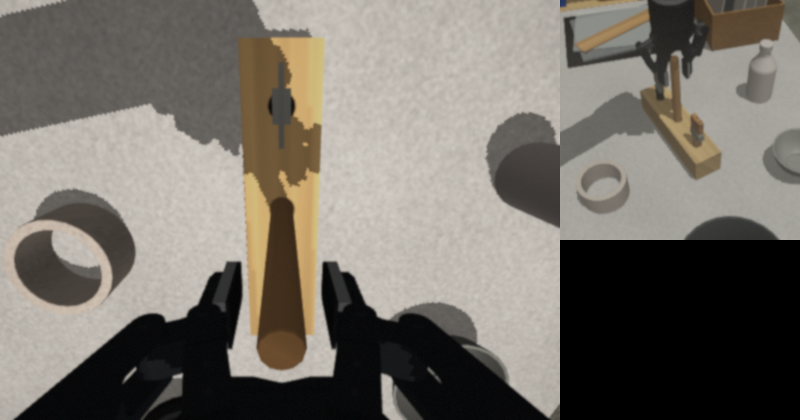

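The rod (top at pixel 282,350) stands centred between the pads. I'll close with a firm grip and lift gently at first.

Request:
play_rows:
  deltas:
    - [10,[0,0,0],[0,0,0]]
    - [10,[0,0,0],[0,0,0]]
    - [10,[0,0,0],[0,0,0]]
    - [10,[0,0,0],[0,0,0]]
    - [10,[0,0,0],[0,0,0]]
    - [10,[0,0,0],[0,0,0]]
  squeeze: 60

```text
clock: 5.75
tcp_pos: [0.56, 0.1852, 0.1594]
orientation: [1.889, 2.51, -0.0]
contact_force: [-0.3, 0.7, 2.9]
grip_width: 0.0168
```

Request:
play_rows:
  deltas:
    - [10,[0,0,-8],[0,0,0]]
    - [10,[0,0,-25],[0,0,0]]
    - [10,[0,0,-50],[0,0,0]]
    - [10,[0,0,-80],[0,0,0]]
    - [10,[0,0,-115],[0,0,0]]
    - [10,[0,0,-145],[0,0,0]]
    - [10,[0,0,-160],[0,0,0]]
    - [10,[0,0,-160],[0,0,0]]

```text
clock: 6.75
tcp_pos: [0.5603, 0.1855, 0.3205]
orientation: [1.888, 2.509, 0.002]
contact_force: [-0.5, 0.1, -0.0]
grip_width: 0.0165
```

```bash
cat >> h.py <<'E'
def rodscan(n='side'):
    p,d=grab(n);o=r.get_obs();t=o['tcp_pos'];W=cloud(n,d);k=(np.hypot(W[...,0]-t[0],W[...,1]-t[1])<.045)&(W[...,2]<t[2]-.01)&(W[...,2]>t[2]-.2)
    hsv=cv2.cvtColor(p,cv2.COLOR_RGB2HSV);k&=(hsv[...,1]>70)&(hsv[...,0]<25)
    q=W[k]
    if len(q): 
        z=q[:,2];print('z range',np.percentile(z,[0,1,50,99]).round(4))
        for a in np.arange(z.min(),z.max(),.02):
            s=q[(z>=a)&(z<a+.02)]
            if len(s)>5: print(s.mean(0).round(4),len(s))
    return p
E
python3 - <<'E'
from h import *
p=rodscan();rodscan('top');cv2.imwrite('pics/s3.png',p[:,:,::-1])
deltas([[.559-.037,-.179,.319]],goal(np.radians(16.1)))
E
```

```text
z range [0.1792 0.1812 0.2522 0.3075]
[0.5605 0.1786 0.1894] 65
[0.5607 0.1786 0.2092] 68
[0.5601 0.1788 0.2298] 80
[0.5608 0.179  0.2489] 97
[0.5603 0.1788 0.2694] 94
[0.5604 0.1788 0.2895] 100
[0.5597 0.1788 0.3041] 54
tcp [0.5595 0.1849 0.3184] axes x,y [-0.277  0.961 -0.001] [ 0.961  0.277 -0.002] F [ 0.2  0.6 -0.2] w 0.016531580683798276 t 6.85 j [ 0.07  0.33 -0.63  1.62  0.2   1.25 -0.32]
[0.522, -0.179, 0.319] [-3.393e+02 -1.369e+02 -2.000e-01] [-0.002  0.001 -0.   ]
```

View pics/s3.png

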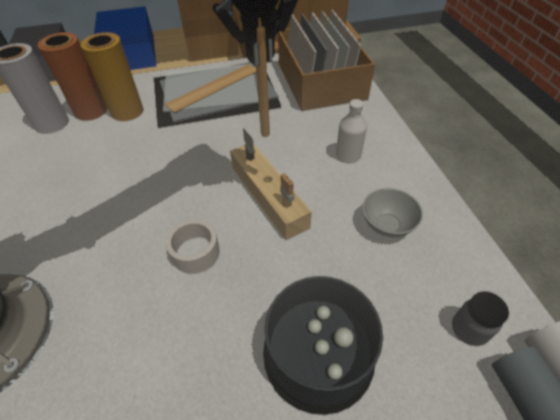

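The rod is held vertical (tip at about (264,135) in the picture) and out of its hole. Its tip is at z≈0.175, which agrees with TCP minus 0.146.

Request:
play_rows:
  deltas:
    - [10,[-25,-10,0],[0,0,0]]
    - [10,[-75,-30,0],[0,0,0]]
    - [10,[-130,-53,0],[0,0,0]]
    - [10,[-185,-75,0],[0,0,0]]
    - [10,[-240,-97,0],[0,0,0]]
    - [10,[-290,-117,0],[0,0,0]]
    - [10,[-325,-131,0],[0,0,0]]
    - [10,[-339,-137,0],[0,0,0]]

```text
clock: 7.85
tcp_pos: [0.5205, -0.1813, 0.3172]
orientation: [-1.892, -2.504, 0.005]
contact_force: [-0.5, 0.4, -0.9]
grip_width: 0.0169
```

Request:
play_rows:
  deltas:
    - [10,[0,0,0],[0,0,0]]
    - [10,[0,0,0],[0,0,0]]

```text
clock: 8.1
tcp_pos: [0.5206, -0.1794, 0.3167]
orientation: [-1.888, -2.506, 0.004]
contact_force: [-0.5, -0.4, -0.6]
grip_width: 0.0168
```

```bash
python3 - <<'E'
from h import *
p=rodscan();q=rodscan('top');cv2.imwrite('pics/4.png',np.hstack([p[120:,200:480,::-1],q[90:390,280:,::-1]]))
deltas([[.559-.037,-.179,.319],[.559-.037,-.179,.184]],goal(np.radians(16.1)))
E
```

```text
z range [0.1731 0.1758 0.2488 0.3053]
[ 0.5185 -0.1855  0.1835] 81
[ 0.5184 -0.1851  0.2031] 103
[ 0.5187 -0.1852  0.2235] 109
[ 0.5188 -0.1852  0.2432] 122
[ 0.5189 -0.1855  0.2628] 128
[ 0.5188 -0.1857  0.283 ] 146
[ 0.5194 -0.1862  0.2999] 90
z range [0.1756 0.1778 0.2515 0.3063]
[ 0.5171 -0.1728  0.1866] 35
[ 0.5173 -0.1726  0.2057] 39
[ 0.5167 -0.173   0.226 ] 48
[ 0.5165 -0.1738  0.2463] 51
[ 0.5174 -0.173   0.2657] 52
[ 0.5167 -0.1734  0.2855] 62
[ 0.5182 -0.1723  0.3017] 34
tcp [ 0.5209 -0.1793  0.3171] axes x,y [-0.276  0.961  0.001] [ 0.961  0.276 -0.004] F [-0.1  0.2 -0.9] w 0.016678256185121178 t 8.2 j [ 0.6   0.24 -0.46  1.72  0.11  1.22  0.39]
[0.522, -0.179, 0.319] [ 0.   1.2 -1.9] [-0.004 -0.001 -0.001]
[0.522, -0.179, 0.184] [-1.000e-01  1.700e+00  1.331e+02] [-0.004 -0.001 -0.001]
```

View pics/4.png

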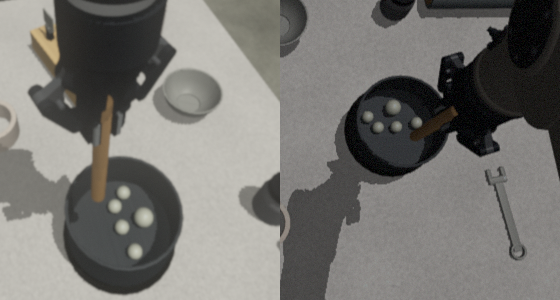

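Both views show the rod hanging over the near side of the pot, tip at (98,200) in the left part and (415,136) in the right. The near half of the floor is clear, so I'll lower it.

Request:
play_rows:
  deltas:
    - [10,[0,1.5,15],[0,0,0]]
    - [10,[0,1.5,40],[0,0,0]]
    - [10,[0,1.5,70],[0,0,0]]
    - [10,[0,1.5,95],[0,0,0]]
    - [10,[0,1.5,115],[0,0,0]]
    - [10,[0,1.5,127],[0,0,0]]
    - [10,[0,1.5,134],[0,0,0]]
    - [10,[0,1.5,134],[0,0,0]]

```text
clock: 9.2
tcp_pos: [0.5217, -0.1787, 0.183]
orientation: [-1.887, -2.507, 0.004]
contact_force: [0.0, -1.1, 0.3]
grip_width: 0.0166
```

```bash
cat >stir.py <<'E'
from h import *
import sys
a0,a1,n=map(float,sys.argv[1:4]);R0=.037
print('start angle/rad',(lambda v:(np.degrees(np.arctan2(v[1],-v[0])),np.hypot(*v)))(r.get_obs()['tcp_pos'][:2]-[.559,-.179]))
A=np.radians(np.linspace(a0,a1,int(n)+1)[1:])  # 0 near, 90 left, 180 far
deltas([[round(.559-R0*np.cos(a),4),round(-.179+R0*np.sin(a),4),.183] for a in A],goal(np.radians(16.1)))
E
python3 stir.py 0 100 8
```

```text
start angle/rad (np.float64(0.4076547096653767), np.float64(0.03730440691478202))
tcp [ 0.5217 -0.1787  0.183 ] axes x,y [-0.277  0.961  0.001] [ 0.961  0.277 -0.005] F [ 0.  -1.1  0.3] w 0.016583024455447168 t 9.2 j [ 0.57  0.37 -0.44  1.88  0.19  0.95  0.32]
[np.float64(0.5229), np.float64(-0.171), 0.183] [ 7.1  3.3 -0.1] [-0.005 -0.001 -0.001]
[np.float64(0.5255), np.float64(-0.1634), 0.183] [13.7  7.9 -0.1] [-0.005 -0.001 -0.001]
[np.float64(0.5296), np.float64(-0.1565), 0.183] [19.2 13.7 -0.1] [-0.005 -0.001 -0.001]
[np.float64(0.5352), np.float64(-0.1507), 0.183] [23.2 20.7 -0.1] [-0.005 -0.001 -0.001]
[np.float64(0.5419), np.float64(-0.1462), 0.183] [25.7 28.4 -0.1] [-0.005 -0.001 -0.001]
[np.float64(0.5494), np.float64(-0.1433), 0.183] [26.4 36.4 -0.2] [-0.005 -0.001 -0.001]
[np.float64(0.5574), np.float64(-0.142), 0.183] [25.4 44.5 -0.2] [-0.005 -0.001 -0.001]
[np.float64(0.5654), np.float64(-0.1426), 0.183] [22.6 52.  -0.2] [-0.005 -0.001 -0.001]
```

Request:
play_rows:
  deltas:
    - [10,[7,3,0],[0,0,0]]
    - [10,[13.5,8,0],[0,0,0]]
    - [10,[19,13.5,0],[0,0,0]]
    - [10,[23,20.5,0],[0,0,0]]
    - [10,[25.5,28.5,0],[0,0,0]]
    - [10,[26.5,36.5,0],[0,0,0]]
    - [10,[25.5,44.5,0],[0,0,0]]
    - [10,[22.5,52,0],[0,0,0]]

```text
clock: 10.2
tcp_pos: [0.5661, -0.1427, 0.1827]
orientation: [-1.887, -2.507, 0.004]
contact_force: [-0.2, 0.6, 0.3]
grip_width: 0.0164
```

```bash
python3 stir.py 95 185 8
```

```text
start angle/rad (np.float64(101.05160732459584), np.float64(0.03693850270330639))
tcp [ 0.5661 -0.1427  0.1827] axes x,y [-0.277  0.961  0.002] [ 0.961  0.277 -0.004] F [-0.2  0.6  0.3] w 0.016362600282400108 t 10.2 j [ 0.49  0.42 -0.45  1.8   0.21  0.98  0.23]
[np.float64(0.5694), np.float64(-0.1435), 0.183] [-1.6  3.  -0.3] [-0.004 -0.002 -0.001]
[np.float64(0.5761), np.float64(-0.1462), 0.183] [-6.1  8.7 -0.4] [-0.004 -0.002 -0.001]
[np.float64(0.5822), np.float64(-0.1501), 0.183] [-11.5  13.5  -0.4] [-0.004 -0.002 -0.001]
[np.float64(0.5873), np.float64(-0.1552), 0.183] [-17.8  16.9  -0.4] [-0.004 -0.002 -0.001]
[np.float64(0.5914), np.float64(-0.1612), 0.183] [-24.7  19.2  -0.4] [-0.004 -0.002 -0.001]
[np.float64(0.5943), np.float64(-0.1679), 0.183] [-32.   20.2  -0.4] [-0.004 -0.002 -0.001]
[np.float64(0.5958), np.float64(-0.175), 0.183] [-39.2  19.6  -0.5] [-0.004 -0.002 -0.001]
[np.float64(0.5959), np.float64(-0.1822), 0.183] [-46.2  17.7  -0.5] [-0.004 -0.002 -0.001]
```

Request:
play_rows:
  deltas:
    - [10,[-1.5,3,0],[0,0,0]]
    - [10,[-6,8.5,0],[0,0,0]]
    - [10,[-11.5,13.5,0],[0,0,0]]
    - [10,[-18,17,0],[0,0,0]]
    - [10,[-25,19,0],[0,0,0]]
    - [10,[-32,20,0],[0,0,0]]
    - [10,[-39,19.5,0],[0,0,0]]
    - [10,[-46,17.5,0],[0,0,0]]

```text
clock: 11.2
tcp_pos: [0.5956, -0.1826, 0.1825]
orientation: [-1.887, -2.507, 0.004]
contact_force: [-0.3, 0.2, -0.6]
grip_width: 0.016
```

```bash
python3 - <<'E'
from h import *
p=rodscan();q,_=grab('top');cv2.imwrite('pics/5.png',np.hstack([cv2.resize(p[220:,220:440,::-1],None,fx=1.8,fy=1.8),cv2.resize(q[140:290,320:480,::-1],None,fx=2.4,fy=2.4)]))if 0 else cv2.imwrite('pics/5.png',cv2.resize(p[220:,220:440,::-1],None,fx=2.5,fy=2.5))
E
python3 stir.py 183 290 8
```

```text
z range [0.0296 0.0389 0.1103 0.1697]
[ 0.5917 -0.1856  0.043 ] 34
[ 0.5916 -0.1875  0.0598] 58
[ 0.5918 -0.1876  0.0797] 64
[ 0.5916 -0.1876  0.0996] 70
[ 0.5923 -0.188   0.1199] 75
[ 0.5919 -0.1879  0.1402] 81
[ 0.5928 -0.1884  0.159 ] 75
start angle/rad (np.float64(-172.7590246816049), np.float64(0.03660131292978199))
tcp [ 0.5953 -0.1836  0.1824] axes x,y [-0.275  0.961  0.001] [ 0.961  0.275 -0.005] F [ 0.1 -0.2 -0.4] w 0.016371435469407274 t 11.3 j [ 0.51  0.48 -0.43  1.71  0.23  1.01  0.29]
[np.float64(0.5945), np.float64(-0.1894), 0.183] [-5.3 -2.4 -0.6] [-0.005 -0.001 -0.002]
[np.float64(0.5911), np.float64(-0.1974), 0.183] [-12.1  -7.8  -0.5] [-0.005 -0.001 -0.002]
[np.float64(0.586), np.float64(-0.2043), 0.183] [-17.3 -14.6  -0.5] [-0.005 -0.001 -0.002]
[np.float64(0.5794), np.float64(-0.2099), 0.183] [-20.9 -22.5  -0.5] [-0.005 -0.001 -0.002]
[np.float64(0.5717), np.float64(-0.2137), 0.183] [-22.4 -31.   -0.4] [-0.005 -0.001 -0.002]
[np.float64(0.5633), np.float64(-0.2157), 0.183] [-22.  -39.6  -0.4] [-0.005 -0.001 -0.002]
[np.float64(0.5547), np.float64(-0.2158), 0.183] [-19.8 -47.9  -0.3] [-0.005 -0.001 -0.002]
[np.float64(0.5463), np.float64(-0.2138), 0.183] [-15.5 -55.4  -0.3] [-0.005 -0.001 -0.002]
```

View pics/5.png

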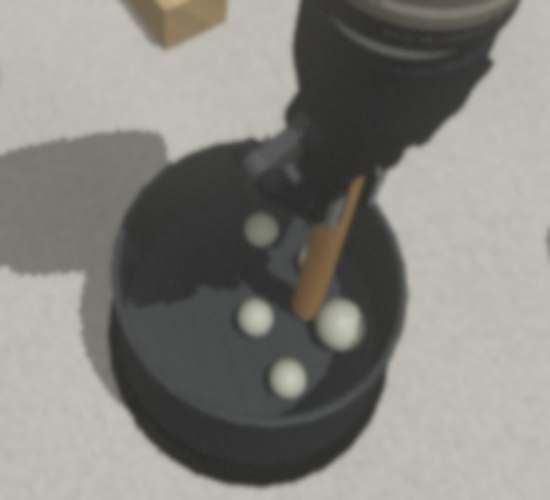

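The large bead, at crop (340,325) or full-frame (356,350), has been pushed from (344.4,336.7), well over 6 mm. The tip is at about z=0.038 and the rod is upright, so I'll carry on.

Request:
play_rows:
  deltas:
    - [10,[-5,-2.5,0],[0,0,0]]
    - [10,[-12,-8,0],[0,0,0]]
    - [10,[-17.5,-14.5,0],[0,0,0]]
    - [10,[-21,-22.5,0],[0,0,0]]
    - [10,[-22.5,-31,0],[0,0,0]]
    - [10,[-22,-39.5,0],[0,0,0]]
    - [10,[-20,-48,0],[0,0,0]]
    - [10,[-15.5,-55.5,0],[0,0,0]]

```text
clock: 12.3
tcp_pos: [0.5456, -0.2137, 0.1827]
orientation: [-1.889, -2.505, 0.005]
contact_force: [-0.0, -0.3, 0.1]
grip_width: 0.0161
```

```bash
python3 stir.py 288 362 7
```

```text
start angle/rad (np.float64(-68.81778925253394), np.float64(0.037188293897193185))
tcp [ 0.5456 -0.2137  0.1827] axes x,y [-0.275  0.961  0.001] [ 0.961  0.275 -0.005] F [-0.  -0.3  0.1] w 0.016090372453505374 t 12.3 j [ 0.6   0.42 -0.43  1.8   0.21  0.98  0.36]
[np.float64(0.5413), np.float64(-0.2115), 0.183] [ 3.3 -3.5 -0.2] [-0.005 -0.001 -0.003]
[np.float64(0.5356), np.float64(-0.2077), 0.183] [ 8.5 -7.9 -0.2] [-0.005 -0.001 -0.003]
[np.float64(0.5308), np.float64(-0.2029), 0.183] [ 14.4 -11.2  -0.2] [-0.005 -0.001 -0.003]
[np.float64(0.5269), np.float64(-0.1973), 0.183] [ 20.9 -13.4  -0.2] [-0.005 -0.001 -0.003]
[np.float64(0.524), np.float64(-0.1911), 0.183] [ 27.6 -14.5  -0.2] [-0.005 -0.001 -0.003]
[np.float64(0.5224), np.float64(-0.1845), 0.183] [ 34.4 -14.3  -0.2] [-0.005 -0.001 -0.003]
[np.float64(0.522), np.float64(-0.1777), 0.183] [ 41.1 -12.8  -0.2] [-0.005 -0.001 -0.003]
```

Request:
play_rows:
  deltas:
    - [10,[3.5,-3.5,0],[0,0,0]]
    - [10,[8.5,-8,0],[0,0,0]]
    - [10,[14.5,-11,0],[0,0,0]]
    - [10,[21,-13.5,0],[0,0,0]]
    - [10,[27.5,-14.5,0],[0,0,0]]
    - [10,[34.5,-14.5,0],[0,0,0]]
    - [10,[41,-13,0],[0,0,0]]
    - [10,[41,-13,0],[0,0,0]]

```text
clock: 13.3
tcp_pos: [0.522, -0.177, 0.1829]
orientation: [-1.888, -2.507, 0.005]
contact_force: [0.4, -0.0, -0.8]
grip_width: 0.0169
```

```bash
python3 - <<'E'
from h import *
p=rodscan()
a,_=grab('side');cv2.imwrite('pics/6.png',cv2.resize(a[220:,220:440,::-1],None,fx=2.5,fy=2.5))
# plan tilt about tool y keeping tip near; rod leans toward +-tool x
o=r.get_obs();q=R.from_rotvec(o['orientation']);print(q.as_matrix().round(3),o['joints'].round(2),o['tcp_pos'].round(4),r.get_obs()['clock'])
E
```

```text
z range [0.0403 0.0413 0.1127 0.17  ]
[ 0.5195 -0.1825  0.0498] 54
[ 0.5194 -0.1824  0.0705] 59
[ 0.5202 -0.1829  0.0904] 58
[ 0.5198 -0.1832  0.1106] 63
[ 0.5201 -0.1828  0.13  ] 72
[ 0.5204 -0.183   0.1504] 77
[ 0.5224 -0.184   0.166 ] 36
[[-0.275  0.961 -0.005]
 [ 0.961  0.275 -0.001]
 [ 0.001 -0.005 -1.   ]] [ 0.58  0.37 -0.45  1.87  0.19  0.95  0.32] [ 0.5219 -0.1779  0.1829] 13.4
```

View pics/6.png

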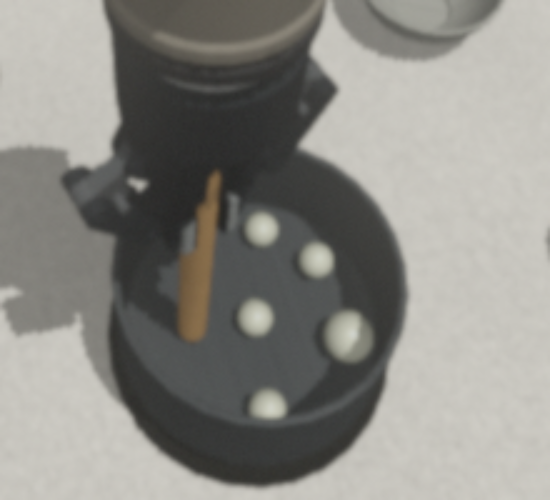

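The circle is complete: tip back near (192,335) in the crop, with the large bead at (348,335) still in the pot. Now I'll tilt the rod about the jaw axis, keeping its tip on the near-left floor, so it leans right and stays stable when released.

Request:
play_rows:
  deltas:
    - [10,[-14.5,1,-1],[0,0.12,0]]
    - [10,[-28.5,2,2],[0,0.24,0]]
    - [10,[-42,3,7],[0,0.36,0]]
    - [10,[-55,4,14.5],[0,0.48,0]]
    - [10,[-67,5,23],[0,0.6,0]]
    - [10,[-76,5,32],[0,0.7,0]]
    - [10,[-76,5,32],[0,0.7,0]]

```text
clock: 14.28
tcp_pos: [0.5463, -0.2523, 0.1475]
orientation: [-1.526, -2.007, -0.55]
contact_force: [-0.7, 0.4, 0.4]
grip_width: 0.0166
```

```bash
python3 - <<'E'
from h import *
o=r.get_obs();M=R.from_rotvec(o['orientation']).as_matrix();print(M.round(3),o['joints'].round(2));print('tip rel pot',(o['tcp_pos']+.145*M[:,2]-[.559,-.179,.03]).round(4),o['contact_force'])
a,_=grab('side');cv2.imwrite('pics/7.png',a[120:,100:,::-1])
E
```

```text
[[-0.201  0.963 -0.181]
 [ 0.736  0.271  0.621]
 [ 0.646 -0.008 -0.763]] [ 0.86  0.82 -0.49  1.42 -0.16  1.46  0.75]
tip rel pot [-0.0389  0.0167  0.0069] [-0.69748158  0.35060116  0.4186395 ]
```

View pics/7.png

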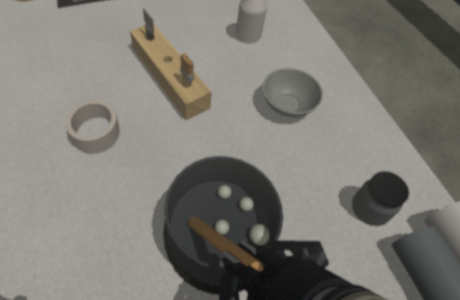

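The tool tilted 40° as planned, with the rod running from (193,222) to (262,268), leaning right, and the large bead at (260,233). Next I'll open.

Request:
play_rows:
  deltas:
    - [25,[0,0,0],[0,0,0]]
    - [45,[0,0,0],[0,0,0]]
    - [70,[0,0,0],[0,0,0]]
    - [85,[0,0,0],[0,0,0]]
    - [85,[0,0,0],[0,0,0]]
    - [85,[0,0,0],[0,0,0]]

```text
clock: 15.08
tcp_pos: [0.5471, -0.2505, 0.1493]
orientation: [-1.524, -2.012, -0.55]
contact_force: [-0.3, 0.9, 0.5]
grip_width: 0.0851
```

Request:
play_rows:
  deltas:
    - [85,[0,0,-10],[0,0,0]]
    - [85,[0,0,-30],[0,0,0]]
    - [85,[0,0,-60],[0,0,0]]
    - [85,[0,0,-90],[0,0,0]]
    - [85,[0,0,-125],[0,0,0]]
    - [85,[0,0,-160],[0,0,0]]
    - [85,[0,0,-180],[0,0,0]]
    - [85,[0,0,-180],[0,0,0]]

```text
clock: 16.08
tcp_pos: [0.5801, -0.3634, 0.288]
orientation: [-1.527, -2.013, -0.551]
contact_force: [-0.3, -0.3, 0.0]
grip_width: 0.0847
```

```bash
python3 - <<'E'
from h import *
print(r.get_obs()['tcp_pos'])
for n in('side','top'):
    p,d=grab(n)
    W=cloud(n,d);hsv=cv2.cvtColor(p,cv2.COLOR_RGB2HSV);k=(hsv[...,1]>70)&(hsv[...,0]<25)&(np.hypot(W[...,0]-.559,W[...,1]+.2)<.16);q=W[k];q=q[np.argsort(q[:,2])]
    print(n,len(q),'low',q[:15].mean(0),'high',q[-15:].mean(0))
    if n=='side':cv2.imwrite('pics/8.png',p[120:,100:,::-1])
E
```

```text
[ 0.580099   -0.36340802  0.28802723]
side 1559 low [ 0.59502387 -0.20543208  0.02211817] high [ 0.59109996 -0.29045667  0.1535388 ]
top 1286 low [ 0.5326426  -0.13625041  0.01021484] high [ 0.5894156  -0.28962354  0.15422839]
```

View pics/8.png

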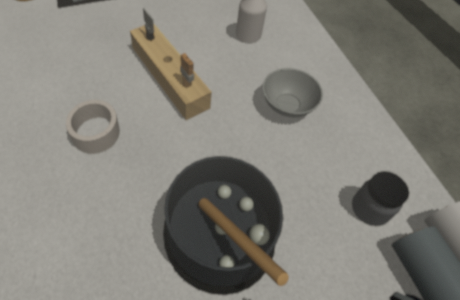

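The rod leans on the right-hand rim, tip at (203,203) and top at (282,280). The large bead is at (259,234) in the pot and the gripper is well clear. I'll check that nothing is still moving, then hand in.

```bash
python3 - <<'E'
from h import *
old=np.load('side.npz')['p'].astype(int)
for _ in range(6): p,d=r.grab_frame('side')
e=abs(p.astype(int)-old)[260:420,250:400].max(2);print('moved px',(e>40).sum(),r.get_obs()['clock'],r.get_obs()['contact_force'])
r.hand_in()
E
```

```text
moved px 1 16.475 [-0.18429047  0.67417672  0.44962098]
the job is handed in; nothing more can be done
```

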